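# Filter over the lens, shutter held open to its mark

## Task

On the microscope's light-path block, lift the sprung plunger knob, swing the filter arm until its filter sits over the round glass lens (not over the square blanking plate) and let the plunger drop fully home into the slot there. Only then pull the spring-return shutter slide out by its upright lug until the pointer fin on the slide lines up with the ridge of the mark block beside it, and finish while still holding the slide there: do not let go. Leave everything standing around and on the block undisturbed.

Things in the scene. Friction and masses are not known exactly. Their poses are not given: they have to be found in the camera images.
- unit: The light-path block: fixed black housing 220 (x) x 340 (y) x 60 mm high, bolted to the table, does not move. Origin: centre of its underside; its -x side is the front, towards the robot; z up. In its frame: arm pivot at x +60, y +45; shutter slide along x at y -118; top face at z 60. Highest fixed part: the grey shutter cover, x +25..+85, y -155..-81, top at z 96.
- pivot (a point): A point on the vertical axis of the filter arm, 78 mm above the table. The flat aluminium arm (22 mm wide, underside at 78 mm, top at 86 mm; filter cell's top at 88 mm) points from here to the front.
- swing_arm (a joint): Angle of the filter arm (rad) about the pivot: 0 = arm straight towards the housing's -x (start, parked over neither port); positive swings its tip to the housing's -y side. It turns freely (0.04 N m) from -0.85 to 0.85 when the plunger is lifted. Slots in the curved rail below, one for each port: -0.698, 0 and +0.698 rad (40 degrees).
- filter (a point): Centre of the round amber filter (cell 48 mm across) in the arm, 75 mm from the pivot.
- plunger_knob (a point): Middle of the black plunger knob: an upright cylinder 24 mm across and 34 mm tall (this point 17 mm below its top, 115 mm above the table when home), at the arm's tip 130 mm from the pivot. It turns with the arm. Below it a steel collar on the arm, top at 92 mm; the knob's underside is at 96 mm. Grasp it by its sides.
- plunger (a joint): Lift of the plunger (m): 0 = fully home in a slot, 0.018 = its stop. A spring pushes it down (3 N at 0, 220 N/m). Its 8 mm round-ended pin sits 8 mm deep in an 11 mm slot of the rail: it is free to swing above about 0.008; resting on the rail between slots it reads about 0.008. Released within about 3 mm of a slot's middle it finds its own way home.
- lens: The round lens port (steel collar 40 mm across, glass dome) on the housing's top. Origin: centre of its underside, 60 mm above the table. It is 75 mm from the pivot, at the slot of either +40 or -40 degrees; which one varies.
- blank: The square steel blanking plate (36 mm square, 8 high) at the other of the two places. Origin: centre of its underside.
- shutter: The shutter slide: flat aluminium bar 160 x 36 x 6 mm with an upright black lug on its front end to pull by: 14 mm along x, 34 across (y), from 67 to 112 mm above the table, on a foot 22 x 36 mm and 6 high. Origin: under the lug's middle, 60 mm above the table; axes as the housing's. Nothing stands higher than the lug's foot within 50 mm before or behind the lug, save the mark block to the right.
- pointer (a point): Top outer end of the thin upright steel pointer fin (3 mm along x, 14 high) on the slide's right (-y) edge, 100 mm behind the lug; moves with the slide. In the housing's frame x = +5 mm when shut (start). The slide pulls out towards the housing's -x up to 68 mm, beyond any mark; a spring always draws it back (3.3 N when shut, 110 N/m): it snaps shut if let go.
- mark: Small grey mark block, 16 x 14 x 6 mm, fixed on the right-hand guide, with a 3 mm wide ridge across its middle that stands to 12 mm. Origin: centre of its underside, right under the ridge; axes as the housing's. It lies 28 to 52 mm to the -x of the closed pointer; the pointer is at the mark when both have the same x in the housing's frame.
- oil_jar: Bystander: amber jar, 32 mm across, 50 high, standing on the housing's top at its back left. Origin: middle of its underside.
- slide_box: Bystander: grey box 32 x 80 x 30 mm high, lying on the housing's top at its back. Origin: middle of its underside.
- petri_dish: Bystander: clear dish, 62 mm across, 16 high, on the table in front of the housing. Origin: middle of its underside.
- filter_cube: Bystander: black cube of 36 mm on the table in front of the housing. Origin: middle of its underside.
- screwdriver: Bystander: screwdriver, 170 mm long, on the table to the left (+y) of the housing. Origin: underneath it, on its long axis.
- wash_bottle: Bystander: white bottle, 60 mm across, 150 high, on the table to the right (-y) of the housing. Origin: middle of its underside.
- beaker: Bystander: glass beaker, 70 mm across, 80 high, on the table to the left of the housing. Origin: middle of its underside.

How it is judged:
By the outcome, as a careful person would: the job done as asked, in the order asked, and still so for the second after the job is handed in, while the arm keeps its last pose, push and grip.
It also fails if it takes over 48 s, if anything falls off the work surface, if the arm or the gripper's body presses on something with over 40 N, if the wrist force passes 120 N, or if a joint passes its speed limit or range.

## Robot

A 6-joint arm with a two-finger parallel gripper is mounted at the origin on the work surface. World frame = base frame: x ahead of the robot, y to its left, z up, the work surface at z = 0. Lengths are in m, angles in degrees, forces in N, time in s.
With the tool pointing down it reaches from about 0.375 to 0.9 m from the base axis. Payload 3.1 kg.
Tool frame: the origin (TCP) lies on the centre line of the jaws, within the pads' length; the fingertips stand 25 mm ahead of it and the grasp point (between the pads) lies 6 mm ahead of it; y points along the fingers, x is the direction in which the jaws open and shut, and the axes are right-handed (so a half turn about y gives the same grasp; the last joint's range is limited). The gripper opens to 87 mm and grips with 3 to 60 N. Pads are 19 mm wide; open, the fingers measure 117 mm over their backs; the gripper's body (75 mm by 190 mm) begins 51 mm behind the grasp point.
Start: joints at [-87.577, 30.224, 82.088, -0, 67.689, -10.227], TCP at [0.137, -0.61, 0.248] pointing down, gripper open.
Joint ranges: [-176.69, 176.69], [-43.24, 126.21], [12.49, 139.97], [-82, 262], [0, 151.66], [-163.58, 163.58]. Speed limits (degrees/s): [159.86, 159.86, 180, 180, 180, 180].

## Interface

Orientations are given as a 3x3 rotation matrix whose columns are the frame's x, y, z axes.
In Python, from rig import * gives the robot as it stands.
- The arm moves only by the tool play_rows, never from a script. Its argument "commands" is a list of rows, each a list of 2 entries, a list of its own where there are three numbers: the shift along the world's x, y, z in m, then the turn, a rotation vector about the world's x, y, z in rad. A call has 1 to 10 rows; each row is the pose to reach, as a shift and turn from the pose commanded when the call began; what a row does not reach only later rows make up. A row lasts 1/8 s, in which the tool goes at most 62.5 mm and 10.7 degrees, less where a joint would pass 70% of its speed; a pose out of reach is approached as far as the arm can. A call with a gripper value outside its range is refused whole. "gripper" is the finger opening in m, from 0 to 0.087, set as the call begins (left out, the last holds). The fingers move at their own pace and stop on an object; the grip force is fixed at half the most. Time passes only in rows, so rows that repeat a pose let the fingers close. It gives the time, the measured TCP pose, the force and the opening at its end, in the units of the state.
- read_state(): the state, without advancing time (a new reading comes with each control period).
- capture(name): name is "side" or "top"; returns a dict with "frame" (480x640x3 uint8, red, green, blue), "depth" (480x640 float32, m along the optical axis (not along the pixel's ray), 0 where there is no reading), "mtx" (3x3 intrinsics, pixels), "cam_to_world" (4x4, takes a point from camera to world coordinates). Camera axes: x right, y down, z forward; pixel columns grow to the right and rows downward; lengths in m; the calibration is good to about 2 mm. A picture is of the moment at which its call begins.
- hand_in(): hands the job in, once; it reports no verdict.
The state is a dict: "time_s": time; "joint_positions": joint angles; "qvel": joint speeds; "tau": joint torques, N m; "position": TCP position; "tcp_rot": TCP orientation; "force": force on the tool from outside, world axes, zero at the start; "moment": the same for the moment, N m; "opening": opening from 0.0 (shut) to 1.0 (fully open).
Only numpy, scipy, OpenCV 4.12 (cv2) and the standard library are available. Lean on these libraries where they do the work, as an engineer would, in place of code of your own. Each camera call takes 0.05 s, during which the arm holds its last target. There are 200 camera calls.

## Working session

There is one attempt and no reset: what is moved stays moved. The work goes in short steps, Python scripts to look and compute and a tool call to move; the robot and the scene stay as the last step left them, time stands still between calls to the robot, and variables do not carry over. Pictures are saved under pics/ and viewed, about 8 in all and at most 12, crops included, and the job is handed in when it is done.

Besides the shell and the picture viewer there is one more tool, called after ">>>" in YAML: its name, and indented under it one key for each argument. play_rows: Moves the arm, as the interface text tells. Its arguments: {"type":"object","properties":{"commands":{"type":"array"},"gripper":{"type":"number"}},"required":["commands"]}

```bash
mkdir -p pics; ls
cat > h.py <<'E'
from rig import *
import numpy as np, cv2
def snap(n,f):
    c=capture(n); cv2.imwrite('pics/'+f+'.png',c['frame'][:,:,::-1]); np.savez('pics/'+f+'.npz',**c); return c
def cloud(c):
    d=c['depth']; K=np.array(c['mtx']); T=np.array(c['cam_to_world'])
    v,u=np.mgrid[0:480,0:640]
    p=np.stack([(u-K[0,2])/K[0,0]*d,(v-K[1,2])/K[1,1]*d,d],-1)
    w=p@T[:3,:3].T+T[:3,3]; w[d==0]=np.nan; return w
E
python3 - <<'E'
from h import *
s=read_state(); print(s['position'],s['tcp_rot'],s['opening'],s['time_s'])
for n in('side','top'):
    c=snap(n,n+'0'); print(n,np.array(c['mtx']).round(1).tolist(),np.array(c['cam_to_world']).round(3).tolist())
a=cv2.imread('pics/top0.png');b=cv2.imread('pics/side0.png')
E
```

```text
pics
[ 0.13685371 -0.6091151   0.24655428] [[ 2.18955982e-01 -1.08279148e-04  9.75734732e-01]
 [-9.75732289e-01  2.21612578e-03  2.18955680e-01]
 [-2.18605922e-03 -9.99997539e-01  3.79582534e-04]] 0.9997900915353116 0.0
side [[617.4, 0.0, 318.1], [0.0, 617.4, 241.4], [0.0, 0.0, 1.0]] [[-0.721, -0.516, 0.463, -0.041], [-0.693, 0.546, -0.471, 0.701], [-0.01, -0.66, -0.751, 1.143], [0.0, 0.0, 0.0, 1.0]]
top [[598.0, 0.0, 313.5], [0.0, 598.0, 241.4], [0.0, 0.0, 1.0]] [[0.003, -0.996, 0.095, 0.48], [-1.0, -0.001, 0.018, 0.043], [-0.018, -0.095, -0.995, 1.187], [0.0, 0.0, 0.0, 1.0]]
```

View pics/top0.png

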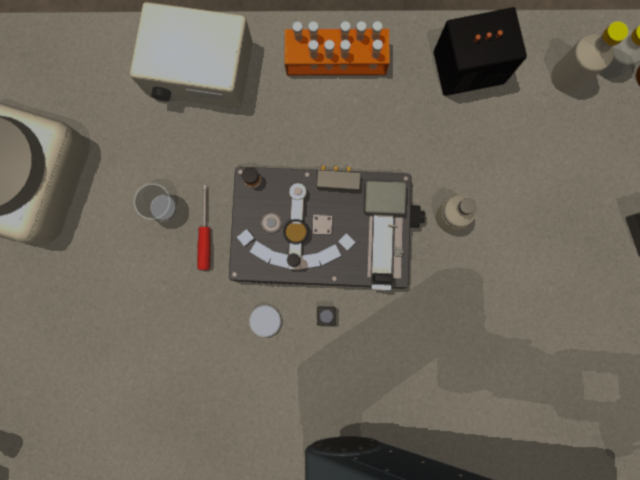

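View pics/side0.png

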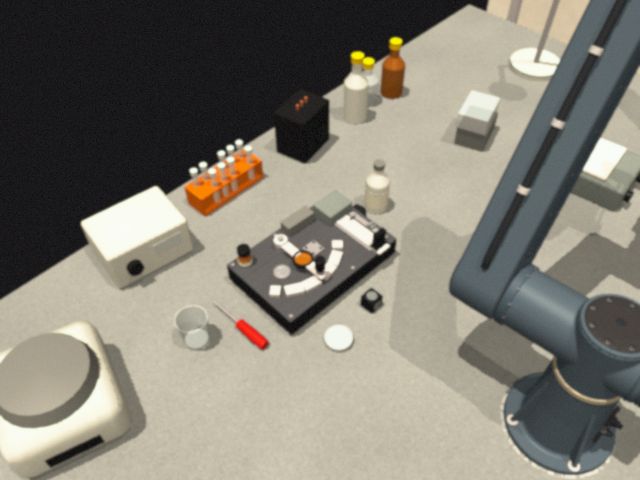

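Top view: the lens (271,223) is on the left (+y) side, so the slot is the -40° one. The blanking plate is at (322,224), pivot (297,191), knob (294,261), lug (382,282), pointer (392,227) and mark (398,252). Next I enlarge the block to measure it.

Run:
```python
from h import *
c=dict(np.load('pics/top0.npz')); w=cloud(c)
cv2.imwrite('pics/crop1.png',cv2.resize(c['frame'][155:300,225:425,::-1],None,fx=4,fy=4,interpolation=cv2.INTER_CUBIC))
for n,(u,v) in dict(pivot=(297,191),knob=(294,261),lens=(271,223),blank=(322,224),filt=(295,232),lug=(382,280),cover=(386,197)).items(): print(n,np.nanmedian(w[v-1:v+2,u-1:u+2],(0,1)).round(4))
# housing top: points z 0.05-.07
m=(abs(w[...,2]-.06)<.006)&(w[...,0]>.3)
m=m.astype(np.uint8); n,l,st,_=cv2.connectedComponentsWithStats(m); k=1+np.argmax(st[1:,4]); 
p=w[l==k][:,:2].astype(np.float32); r=cv2.minAreaRect(p); print(r, np.median(w[l==k][:,2]))
m=((w[...,2]>.05)&(w[...,2]<.13)).astype(np.uint8); n,l,st,_=cv2.connectedComponentsWithStats(m[150:300,220:418]);k=1+np.argmax(st[1:,4])
q=w[150:300,220:418][l==k]; print(cv2.minAreaRect(q[:,:2].astype(np.float32)))
```

```text
pivot [0.6774 0.0934 0.0946]
knob [0.5453 0.0964 0.1302]
lens [0.6206 0.143  0.0726]
blank [0.6189 0.0471 0.066 ]
filt [0.602  0.0972 0.0852]
lug [ 0.5126 -0.0606  0.1125]
cover [ 0.6654 -0.0708  0.0968]
((0.615807056427002, 0.04108276963233948), (0.35918131470680237, 0.21981942653656006), 87.66710662841797) 0.06082265605702797
((0.6137332916259766, 0.04370315372943878), (0.35447007417678833, 0.22544294595718384), 87.60731506347656)
```

View pics/crop1.png

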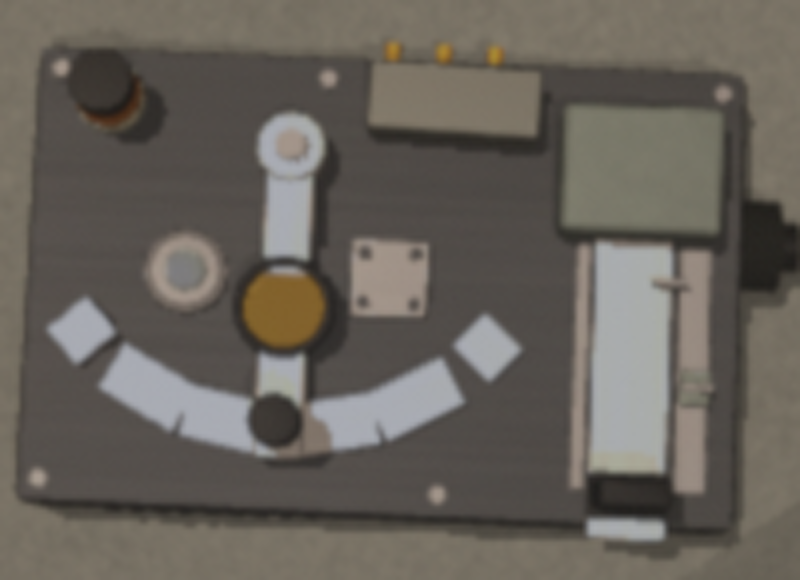

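```bash
cat >> h.py <<'E'
def ray(c,u,v,z):
    K=np.array(c['mtx']); T=np.array(c['cam_to_world'])
    d=T[:3,:3]@np.array([(u-K[0,2])/K[0,0],(v-K[1,2])/K[1,1],1]); t=(z-T[2,3])/d[2]; return (T[:3,3]+t*d)
def kabsch(A,B):
    a,b=A.mean(0),B.mean(0); H=(A-a).T@(B-b); th=np.arctan2(H[0,1]-H[1,0],H[0,0]+H[1,1])
    R=np.array([[np.cos(th),-np.sin(th)],[np.sin(th),np.cos(th)]]); return R,b-R@a,th
E
python3 - <<'E'
from h import *
c=dict(np.load('pics/top0.npz')); w=cloud(c)
P=lambda x,y,z: ray(c,x/4+224.625,y/4+154.625,z)[:2]
F=[((60,45),(291,144,.0945)),((2.55,93.2),(185,270,.070)),((2.55,-3.2),(390,278,.068)),((-70,45),(274,420,.132)),((55,-118),(642,169.5,.096)),((-95,-118),(631,494,.112))]
A=np.array([f[0] for f in F])/1000.;B=np.array([P(*f[1]) for f in F])
R,t,th=kabsch(A,B); print('yaw',np.degrees(th),'t',t); print('resid mm',((A@R.T+t-B)*1000).round(1).tolist())
np.savez('pose.npz',R=R,t=t)
for n,(u,v,z) in dict(pointer=(690,287,.080),ptr_in=(655,281,.08),mark=(695,389,.077)).items():
    print(n,w[int(v/4+155)][int(u/4+225)-2:int(u/4+225)+3,2].round(4),((P(u,v,z)-t)@R*1000).round(1))
print(w[239:258,397:402,2].round(3))
H=lambda x,y:(R@np.array([x,y])/1000+t).round(4)
print('knob',H(-70,45),'lug',H(-95,-118),'pivot',H(60,45))
a=np.radians(-40);print('goal knob',H(60-130*np.cos(a),45-130*np.sin(a)))
E
```

```text
yaw -2.577964616037106 t [0.61597707 0.05070797]
resid mm [[-0.1, 0.3], [0.4, 0.2], [-0.5, 0.5], [0.4, 1.0], [-0.1, -0.4], [-0.2, -1.5]]
pointer [0.0769 0.0777 0.0682 0.0676 0.0641] [   3.7 -143.3]
ptr_in [0.0704 0.067  0.0729    nan 0.0832] [   5.7 -127. ]
mark [0.0792 0.0806 0.0787 0.0801 0.0772] [ -43.5 -147.6]
[[0.069 0.067 0.068 0.067 0.069]
 [0.07  0.07  0.068 0.063 0.066]
 [0.068 0.069 0.066 0.069 0.069]
 [0.067 0.067 0.066 0.066 0.069]
 [0.069 0.065 0.068 0.066 0.07 ]
 [0.071 0.064 0.066 0.067 0.067]
 [0.065 0.067 0.068 0.065 0.065]
 [0.072 0.069 0.068 0.065 0.068]
 [0.067 0.071 0.066 0.066 0.072]
 [0.07  0.073 0.07  0.077 0.073]
 [0.076 0.075 0.074 0.071 0.072]
 [0.076 0.074 0.074 0.075 0.073]
 [0.076 0.079 0.082 0.08  0.08 ]
 [0.081 0.079 0.08  0.077 0.08 ]
 [0.073 0.069 0.074 0.077 0.071]
 [0.073 0.072 0.075 0.073 0.072]
 [0.07  0.071 0.072 0.076 0.076]
 [0.074 0.075 0.071 0.072 0.072]
 [0.069 0.064 0.07  0.069 0.067]]
knob [0.5481 0.0988] lug [ 0.5158 -0.0629] pivot [0.6779 0.093 ]
goal knob [0.5822 0.1809]
```

The fit is good: residuals are under about 1.5 mm, and the mark is at housing x of about -43 mm. Next I move above the knob.

>>> play_rows:
  commands:
    - [[0.04,0.07,0],[0,0,0]]
    - [[0.41,0.708,-0.04],[0,0,0]]
    - [[0.41,0.708,-0.04],[0,0,0]]
    - [[0.41,0.708,-0.04],[0,0,0]]
    - [[0.41,0.708,-0.04],[0,0,0]]
    - [[0.41,0.708,-0.04],[0,0,0]]
    - [[0.41,0.708,-0.04],[0,0,0]]
    - [[0.41,0.708,-0.04],[0,0,0]]
    - [[0.41,0.708,-0.04],[0,0,0]]
    - [[0.41,0.708,-0.04],[0,0,0]]
  gripper: 0.06

```text
time_s: 1.35
position: [0.4504, -0.0677, 0.2177]
tcp_rot: [[0.219, 0.0, 0.976], [-0.976, -0.0, 0.219], [0.0, -1.0, 0.0]]
force: [0.9, -0.4, -0.0]
opening: 0.69
```

>>> play_rows:
  commands:
    - [[0.049,0.083,-0.008],[0,0,0]]
    - [[0.098,0.166,-0.018],[0,0,0]]
    - [[0.098,0.166,-0.018],[0,0,0]]
    - [[0.098,0.166,-0.018],[0,0,0]]
    - [[0.098,0.166,-0.018],[0,0,0]]

```text
time_s: 1.98
position: [0.5469, 0.0967, 0.1992]
tcp_rot: [[0.22, -0.002, 0.975], [-0.975, -0.0, 0.22], [-0.0, -1.0, -0.002]]
force: [0.0, 0.2, 0.1]
opening: 0.689
```

Run:
```python
from h import *
s=read_state(); print(s['position'],s['joint_positions'],s['opening'],s['time_s'])
c=snap('side','side1'); np.set_printoptions(suppress=True)
T=np.linalg.inv(c['cam_to_world']);K=c['mtx']
for p in [(.5481,.0988,.132),(.5158,-.0629,.112),tuple(s['position'])]:
    q=K@(T@np.array([*p,1]))[:3]; print(p,q[:2]/q[2])
cv2.imwrite('pics/crop2.png',cv2.resize(c['frame'][140:340,220:420,::-1],None,fx=3,fy=3,interpolation=cv2.INTER_CUBIC))
```

```text
[0.54692372 0.09665757 0.19920713] [-1.49277891e+00  2.85297392e+01  9.49246590e+01 -3.11434376e-02
  5.66522924e+01  7.57877656e+01] 0.6890997780657065 1.975
(0.5481, 0.0988, 0.132) [319.32027445 257.93115169]
(0.5158, -0.0629, 0.112) [379.39289367 231.11605409]
(np.float64(0.5469237165269052), np.float64(0.09665757014921207), np.float64(0.19920713353413275)) [320.17759599 236.65940521]
```

View pics/crop2.png

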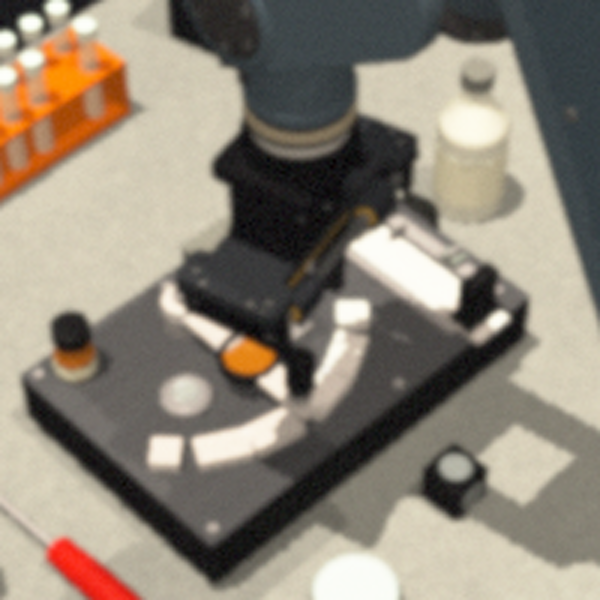

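The knob is where predicted: top at about (319,258) in the full side image, with the jaws right above it. Now I descend and grip.

>>> play_rows:
  commands:
    - [[0.001,0.001,-0.03],[0,0,0]]
    - [[0.001,0.001,-0.06],[0,0,0]]
    - [[0.001,0.001,-0.074],[0,0,0]]
    - [[0.001,0.001,-0.074],[0,0,0]]

```text
time_s: 2.52
position: [0.5478, 0.0963, 0.1253]
tcp_rot: [[0.217, -0.002, 0.976], [-0.976, -0.0, 0.217], [-0.0, -1.0, -0.002]]
force: [0.7, -0.6, -0.1]
opening: 0.688
```

>>> play_rows:
  commands:
    - [[0,0,0],[0,0,0]]
    - [[0,0,0],[0,0,0]]
    - [[0,0,0],[0,0,0]]
    - [[0,0,0],[0,0,0]]
    - [[0,0,0],[0,0,0]]
    - [[0,0,0],[0,0,0]]
  gripper: 0.0

```text
time_s: 3.28
position: [0.5487, 0.0975, 0.126]
tcp_rot: [[0.219, 0.0, 0.976], [-0.976, 0.0, 0.219], [-0.0, -1.0, 0.0]]
force: [-0.0, 0.8, 1.8]
opening: 0.269
```

>>> play_rows:
  commands:
    - [[0,0,0.005],[0,0,0]]
    - [[0,0,0.01],[0,0,0]]
    - [[0,0,0.014],[0,0,0]]
    - [[0,0,0.014],[0,0,0]]
    - [[0,0,0.014],[0,0,0]]

```text
time_s: 3.9
position: [0.5486, 0.0974, 0.1396]
tcp_rot: [[0.219, -0.0, 0.976], [-0.976, 0.0, 0.219], [-0.0, -1.0, -0.0]]
force: [1.6, 0.3, -6.6]
opening: 0.266
```

Run:
```python
from h import *
z=np.load('pose.npz');R,t=z['R'],z['t'];pv=R@[.06,.045]+t
s=read_state();p=np.array(s['position'])[:2];print(p,s['force'],pv,np.linalg.norm(p-pv), np.degrees(np.arctan2(*(p-pv)[::-1])))
v=R@[-.13,0]
for d in np.linspace(5,40,8):
    a=-np.radians(d);M=np.array([[np.cos(a),-np.sin(a)],[np.sin(a),np.cos(a)]]);print(d,(M@v-v).round(4),a.round(4))
```

```text
[0.54860677 0.09742746] [ 1.63836158  0.33878851 -6.60510031] [0.67794039 0.0929637 ] 0.12941063158368243 178.02330527052953
5.0 [0.001  0.0113] -0.0873
10.0 [0.003  0.0225] -0.1745
15.0 [0.0059 0.0334] -0.2618
20.0 [0.0098 0.0441] -0.3491
25.0 [0.0146 0.0543] -0.4363
30.0 [0.0203 0.0642] -0.5236
35.0 [0.0268 0.0734] -0.6109
40.0 [0.0341 0.0821] -0.6981
```

The z force of -6.6 N fits a 14 mm lift. Now I swing along the arc in 5° rows.

>>> play_rows:
  commands:
    - [[0.001,0.0113,0],[0,0,-0.0873]]
    - [[0.003,0.0225,0],[0,0,-0.1745]]
    - [[0.0059,0.0334,0],[0,0,-0.2618]]
    - [[0.0098,0.0441,0],[0,0,-0.3491]]
    - [[0.0146,0.0543,0],[0,0,-0.4363]]
    - [[0.0203,0.0642,0],[0,0,-0.5236]]
    - [[0.0268,0.0734,0],[0,0,-0.6109]]
    - [[0.0341,0.0821,0],[0,0,-0.6981]]
    - [[0.0341,0.0821,0],[0,0,-0.6981]]
    - [[0.0341,0.0821,0],[0,0,-0.6981]]

```text
time_s: 5.15
position: [0.5815, 0.1794, 0.1392]
tcp_rot: [[-0.458, -0.003, 0.889], [-0.889, -0.0, -0.458], [0.001, -1.0, -0.002]]
force: [-0.6, 2.1, -6.8]
opening: 0.268
```

Run:
```python
from h import *
s=read_state(); print(s['force'],s['moment'],s['joint_positions'],s['opening'])
c=snap('side','side2'); d=snap('top','top2')
a=cv2.resize(c['frame'][180:320,220:420,::-1],(800,560),interpolation=cv2.INTER_CUBIC)
cv2.imwrite('pics/crop3.png',a)
```

```text
[-0.56440379  2.05383443 -6.83408496] [0.34233677 0.04919685 0.02678371] [6.63055849e+00 3.68415748e+01 8.97502951e+01 2.21482417e-02
 5.35632482e+01 1.23893902e+02] 0.2684971971638108
```

View pics/crop3.png

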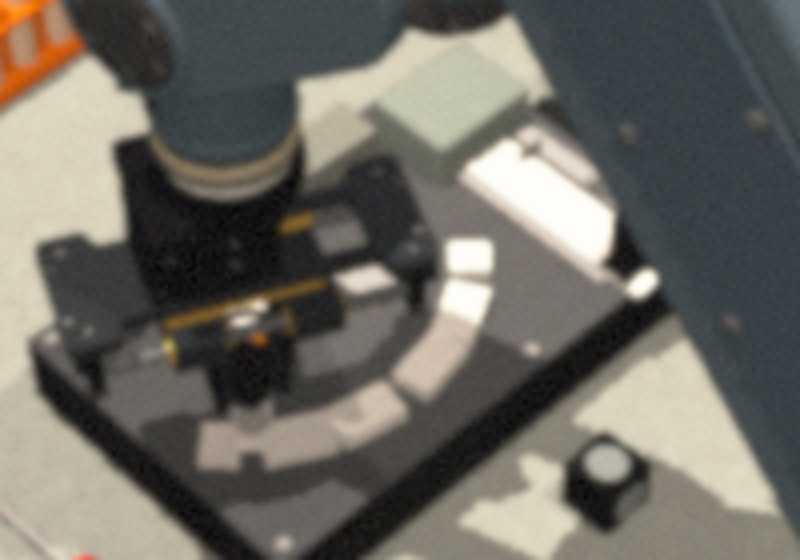

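The arm tip at crop (250,415) lines up with the end slot at crop (250,455), and the TCP is within 1 mm of the computed slot. Now I lower it.

>>> play_rows:
  commands:
    - [[0,0,-0.004],[0,0,0]]
    - [[0,0,-0.008],[0,0,0]]
    - [[0,0,-0.012],[0,0,0]]
    - [[0,0,-0.014],[0,0,0]]
    - [[0,0,-0.014],[0,0,0]]
    - [[0,0,-0.014],[0,0,0]]

```text
time_s: 6.0
position: [0.5822, 0.1801, 0.1262]
tcp_rot: [[-0.46, -0.001, 0.888], [-0.888, 0.001, -0.46], [-0.0, -1.0, -0.001]]
force: [-4.4, 3.8, -1.5]
opening: 0.271
```

>>> play_rows:
  commands:
    - [[0,0,0],[0,0,0]]
    - [[0,0,0],[0,0,0]]
    - [[0,0,0],[0,0,0]]
    - [[0,0,0.03],[0,0,0]]
    - [[0,0,0.07],[0,0,0]]
    - [[0,0,0.11],[0,0,0]]
    - [[-0.05,-0.03,0.12],[0,0,0.1]]
    - [[-0.08,-0.06,0.12],[0,0,0.28]]
    - [[-0.08,-0.12,0.12],[0,0,0.46]]
    - [[-0.08,-0.17,0.12],[0,0,0.64]]
  gripper: 0.06

```text
time_s: 7.25
position: [0.5033, 0.0121, 0.2467]
tcp_rot: [[0.147, 0.003, 0.989], [-0.989, -0.001, 0.147], [0.002, -1.0, 0.003]]
force: [0.7, -0.3, -0.7]
opening: 0.688
```

Run:
```python
from h import *
s=read_state(); print(s['force'],s['position'],s['joint_positions'],s['opening'])
c=snap('side','side3'); d=snap('top','top3')
w=cloud(c); 
a=cv2.resize(c['frame'][160:340,220:400,::-1],(560,560),interpolation=cv2.INTER_CUBIC)
cv2.imwrite('pics/crop4.png',a)
for n,cc in (('side',c),('top',d)):
    w=cloud(cc);m=(np.hypot(w[...,0]-.582,w[...,1]-.180)<.009)&(w[...,2]>.10)&(w[...,2]<.16)
    if m.sum(): print(n,m.sum(),np.median(w[m],0),np.percentile(w[m][:,2],[50,75,90]))
# reference: initial
for f,xy in(('side0',(.548,.098)),('top0',(.548,.098))):
    w=cloud(dict(np.load(f'pics/{f}.npz')));m=(np.hypot(w[...,0]-xy[0],w[...,1]-xy[1])<.009)&(w[...,2]>.10)&(w[...,2]<.16)
    print(f,m.sum(),np.median(w[m],0),np.percentile(w[m][:,2],[50,75,90]))
```

```text
[ 0.67206977 -0.26658279 -0.71276222] [0.50325902 0.01212802 0.24670891] [-1.13400141e+01  2.09024891e+01  9.94376713e+01 -3.61510435e-02
  5.94870470e+01  7.02512063e+01] 0.6882670847853064
side 51 [0.5817128  0.18010001 0.12909904] [0.12909904 0.13002933 0.13109913]
top 80 [0.58242584 0.18031097 0.13006254] [0.13006254 0.13172865 0.13242945]
side0 42 [0.54793116 0.09826048 0.12920621] [0.12920621 0.13025801 0.13144482]
top0 80 [0.54792363 0.09817067 0.13028948] [0.13028948 0.13157592 0.13256848]
```

View pics/crop4.png

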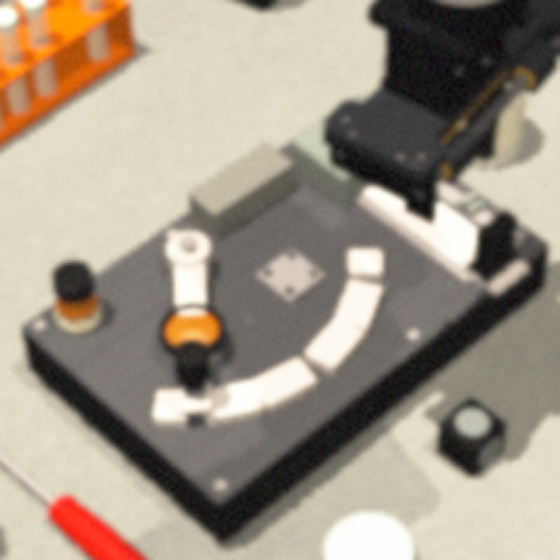

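The knob top is at the same height as at the start in both cameras, so it is home. The filter covers the lens and the square plate is clear. Now I go above the lug and turn the jaws along the housing's x.

>>> play_rows:
  commands:
    - [[0.007,-0.036,-0.01],[0,0,0.17]]
    - [[0.014,-0.072,-0.03],[0,0,0.34]]
    - [[0.014,-0.072,-0.056],[0,0,0.51]]
    - [[0.014,-0.072,-0.056],[0,0,0.68]]
    - [[0.014,-0.072,-0.056],[0,0,0.85]]
    - [[0.014,-0.072,-0.056],[0,0,1.02]]
    - [[0.014,-0.072,-0.056],[0,0,1.19]]
    - [[0.014,-0.072,-0.056],[0,0,1.36]]
    - [[0.014,-0.072,-0.056],[0,0,1.363]]
    - [[0.014,-0.072,-0.056],[0,0,1.363]]

```text
time_s: 8.6
position: [0.5172, -0.058, 0.19]
tcp_rot: [[0.998, 0.001, 0.07], [-0.07, -0.0, 0.998], [0.001, -1.0, -0.0]]
force: [-0.0, 0.1, 0.4]
opening: 0.688
```

Run:
```python
from h import *
z=np.load('pose.npz');R,t=z['R'],z['t']
s=read_state(); print(s['position'],np.degrees(np.arctan2(s['tcp_rot'][1][0],s['tcp_rot'][0][0])))
c=snap('side','side4'); d=snap('top','top4'); w=cloud(d)
W=cloud(c); h=(W[...,:2]-t)@R*1000
m=(abs(h[...,0]+95)<20)&(abs(h[...,1]+118)<30)&(W[...,2]>.1)&(W[...,2]<.125)
print(m.sum(),np.median(h[m],0),np.percentile(h[m],[5,95],axis=0),np.median(W[m],0))
cv2.imwrite('pics/crop5.png',cv2.resize(c['frame'][170:270,310:430,::-1],(720,600),interpolation=cv2.INTER_CUBIC))
```

```text
[ 0.5172357  -0.05796837  0.18995413] -4.003366586224434
104 [ -99.27285553 -115.16845618] [[-103.75254567 -131.51043291]
 [ -90.85374226 -101.55482513]] [ 0.51155409 -0.05991957  0.10933889]
```

View pics/crop5.png

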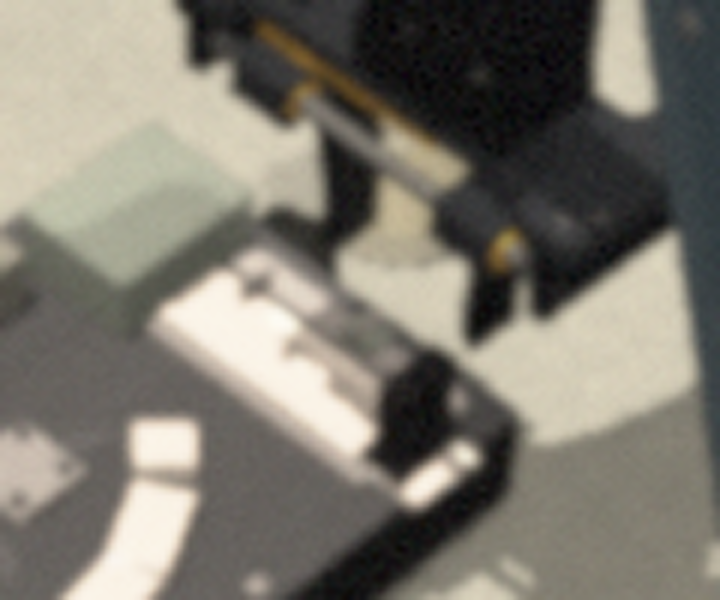

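The jaws straddle the lug (crop 415,400) along x. Small correction in y and yaw, then down and close.

>>> play_rows:
  commands:
    - [[-0.001,-0.004,-0.03],[0,0,0.025]]
    - [[-0.001,-0.004,-0.06],[0,0,0.025]]
    - [[-0.001,-0.004,-0.08],[0,0,0.025]]
    - [[-0.001,-0.004,-0.087],[0,0,0.025]]
    - [[-0.001,-0.004,-0.087],[0,0,0.025]]

```text
time_s: 9.32
position: [0.5161, -0.0623, 0.1027]
tcp_rot: [[0.999, -0.0, 0.043], [-0.043, 0.0, 0.999], [-0.0, -1.0, 0.0]]
force: [-0.5, -0.4, -0.8]
opening: 0.691
```

>>> play_rows:
  commands:
    - [[0,0,0],[0,0,0]]
    - [[0,0,0],[0,0,0]]
    - [[0,0,0],[0,0,0]]
    - [[0,0,0],[0,0,0]]
    - [[0,0,0],[0,0,0]]
    - [[0,0,0],[0,0,0]]
    - [[0,0,0],[0,0,0]]
  gripper: 0.0

```text
time_s: 10.2
position: [0.5168, -0.0623, 0.1029]
tcp_rot: [[0.999, 0.002, 0.042], [-0.042, -0.0, 0.999], [0.002, -1.0, -0.0]]
force: [3.0, 0.6, -0.9]
opening: 0.159
```

>>> play_rows:
  commands:
    - [[-0.01,0.0005,0],[0,0,0]]
    - [[-0.02,0.0009,0],[0,0,0]]
    - [[-0.03,0.0014,0],[0,0,0]]
    - [[-0.04,0.0018,0],[0,0,0]]
    - [[-0.046,0.0021,0],[0,0,0]]
    - [[-0.046,0.0021,0],[0,0,0]]
    - [[-0.046,0.0021,0],[0,0,0]]

```text
time_s: 11.08
position: [0.4725, -0.0605, 0.1029]
tcp_rot: [[0.999, 0.006, 0.043], [-0.043, -0.001, 0.999], [0.006, -1.0, -0.001]]
force: [8.1, 2.9, -5.8]
opening: 0.156
```

Run:
```python
from h import *
z=np.load('pose.npz');R,t=z['R'],z['t']
s=read_state(); p=np.array(s['position']);print(p,s['force'],s['opening'],(p[:2]-t)@R*1000)
A=[]
for k in range(6): c=capture('side');A.append(c['frame'].astype(float))
f=np.mean(A,0).astype(np.uint8); c['frame']=f; np.savez('pics/side5.npz',**c)
d=snap('top','top5')
a=cv2.resize(f[175:265,310:418,::-1],(720,600),interpolation=cv2.INTER_CUBIC); 
cv2.imwrite('pics/crop6.png',a)
cv2.imwrite('pics/top6.png',cv2.resize(d['frame'][190:310,340:430,::-1],(450,600),interpolation=cv2.INTER_CUBIC))
```

```text
[ 0.47246149 -0.06051268  0.10292303] [ 8.09001068  2.9409969  -5.84636724] 0.15568455939198592 [-138.36776716 -117.56324527]
```

View pics/crop6.png

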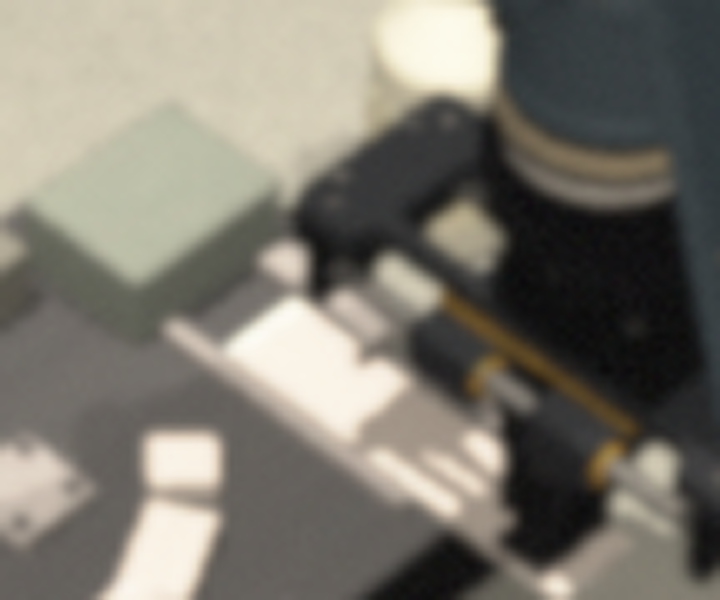

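View pics/top6.png

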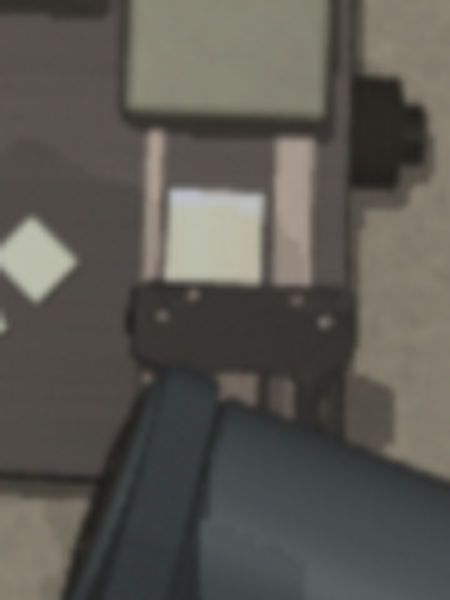

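The slide is out about 44 mm and held. The gripper hides the mark in the top view, while the fin is still visible in the side view near crop (372,345). I rectify the before and after images onto the housing plane at z = 80 mm, so fin and ridge can be compared in one scale.

Run:
```python
from h import *
z=np.load('pose.npz');R,t=z['R'],z['t']
S=7 # px/mm ; image rows: x from 15 down to -65 ; cols: y -118..-158
out=[]
xs=np.arange(15,-65,-1/S); ys=np.arange(-120,-156,-1/S)
for f in('top0','side0','side4','side5'):
    c=dict(np.load(f'pics/{f}.npz')); T=np.linalg.inv(c['cam_to_world']);K=c['mtx']
    X,Y=np.meshgrid(xs,ys,indexing='ij'); P=np.stack([X,Y],-1)/1000@R.T+t
    P=np.concatenate([P,np.full(X.shape+(1,),.080),np.ones(X.shape+(1,))],-1)@T.T
    q=P[...,:3]@K.T; q=(q[...,:2]/q[...,2:]).astype(np.float32)
    im=cv2.remap(c['frame'],q[...,0],q[...,1],cv2.INTER_CUBIC)[:,:,::-1].copy()
    for x in range(10,-65,-10):
        i=int((15-x)*S); im[i,:12]=(0,0,255)
    cv2.putText(im,f,(60,14),0,.5,(0,0,255),1); out.append(im[:,:198])
cv2.imwrite('pics/mont.png',np.hstack(out)); print(np.hstack(out).shape)
```

```text
(560, 792, 3)
```

View pics/mont.png

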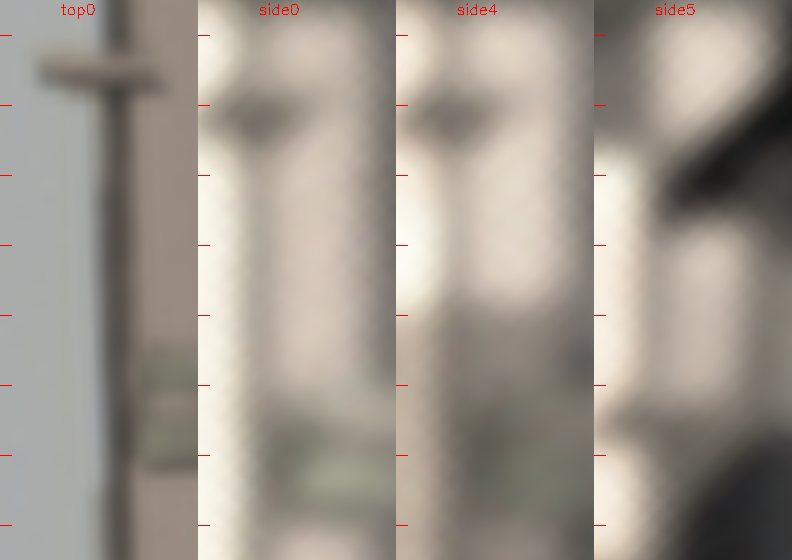

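Rectified: the closed fin is at x of about +4.7 in top0, and the mark block spans about rows 345–470 with its ridge at about row 405, so x is about -43. In the side view the fin has moved from row ~118 to ~418, about 43 mm, against 44.3 mm by the TCP. I check these numerically.

```bash
cat >> h.py <<'E'
def rect(c,xs,ys,zz):
    z=np.load('pose.npz');R,t=z['R'],z['t']; T=np.linalg.inv(c['cam_to_world']);K=c['mtx']
    X,Y=np.meshgrid(xs,ys,indexing='ij'); P=np.stack([X,Y],-1)/1000@R.T+t
    P=np.concatenate([P,np.full(X.shape+(1,),zz),np.ones(X.shape+(1,))],-1)@T.T
    q=P[...,:3]@K.T; q=(q[...,:2]/q[...,2:]).astype(np.float32)
    return cv2.remap(c['frame'],q[...,0],q[...,1],cv2.INTER_CUBIC).astype(float)
def finx(c,lo,hi):  # dark-fin centroid in the side view over the bar's edge strip
    xs=np.arange(hi,lo,-.25); p=rect(c,xs,np.arange(-121,-125,-.5),.08).mean((1,2))
    b=np.interp(xs,[lo,hi],[p[-8:].mean(),p[:8].mean()]) ; d=np.clip(b-p,0,None); i=np.argmax(d); k=slice(max(0,i-20),i+21)
    return (xs[k]*d[k]).sum()/d[k].sum(), xs[i], d.max()
E
python3 - <<'E'
from h import *
c=dict(np.load('pics/top0.npz')); np.set_printoptions(linewidth=200,suppress=True)
xs=np.arange(-26,-60,-1.)
m=rect(c,xs,np.arange(-141,-152,-.5),.08).mean(1); print(np.c_[xs,m.mean(1),m[:,1]-m[:,0]*.5-m[:,2]*.5].round(1).T)
xs=np.arange(14,-4,-1.); m=rect(c,xs,np.arange(-128,-134,-.5),.08).mean((1,2)); print(np.c_[xs,m].round(1).T)
w=cloud(c);z=np.load('pose.npz');h=(w[...,:2]-z['t'])@z['R']*1000
k=(h[...,1]<-141)&(h[...,1]>-153)
for x in range(-30,-58,-1):
    s=k&(abs(h[...,0]-x)<1); print(x,s.sum(),np.nanmean(w[s][:,2]).round(4),end='; ')
print()
for f in('side0','side3','side4'): print(f,finx(dict(np.load(f'pics/{f}.npz')),-15,13))
print(finx(dict(np.load('pics/side5.npz')),-58,-30))
E
```

```text
[[-26.  -27.  -28.  -29.  -30.  -31.  -32.  -33.  -34.  -35.  -36.  -37.  -38.  -39.  -40.  -41.  -42.  -43.  -44.  -45.  -46.  -47.  -48.  -49.  -50.  -51.  -52.  -53.  -54.  -55.  -56.  -57.
  -58.  -59. ]
 [138.3 138.5 138.4 138.2 138.4 138.  136.7 133.3 128.  122.9 121.3 118.7 115.7 113.3 112.7 115.9 120.2 120.4 116.8 113.3 111.8 113.6 113.7 111.4 106.6 101.2 107.9 122.6 133.5 136.3 138.2 137.7
  137.9 137.9]
 [ -1.1  -1.3  -1.4  -1.3  -1.3  -0.9  -0.8  -0.7  -0.4   1.3   3.4   5.4   6.2   5.8   4.5   2.6   0.9   0.2   0.5   2.3   4.3   5.6   6.1   6.2   5.    3.    0.7  -0.6  -1.5  -1.3  -1.7  -1.5
   -1.3  -1.1]]
[[ 14.   13.   12.   11.   10.    9.    8.    7.    6.    5.    4.    3.    2.    1.    0.   -1.   -2.   -3. ]
 [168.1 168.2 168.4 167.6 166.8 162.3 156.9 145.5 134.7 117.2 105.9 110.6 127.8 145.  157.6 163.1 164.5 164.6]]
-30 6 0.0657; -31 5 0.0666; -32 6 0.0679; -33 9 0.0683; -34 7 0.0677; -35 3 0.071; -36 7 0.0732; -37 9 0.0732; -38 7 0.073; -39 7 0.0742; -40 7 0.0743; -41 5 0.0776; -42 6 0.0793; -43 7 0.0794; -44 8 0.0772; -45 10 0.0744; -46 6 0.0737; -47 6 0.0725; -48 9 0.0719; -49 7 0.0726; -50 8 0.0716; -51 7 0.0713; -52 9 0.07; -53 7 0.0674; -54 7 0.0673; -55 6 0.0679; -56 6 0.0692; -57 8 0.0684; 
side0 (np.float64(-1.860698356096993), np.float64(-1.75), np.float64(72.25381324404762))
side3 (np.float64(-2.399629646177712), np.float64(-2.25), np.float64(17.045805431547617))
side4 (np.float64(-2.2569879257116776), np.float64(-2.25), np.float64(72.61844308035711))
(np.float64(-45.580440705625335), np.float64(-45.75), np.float64(81.4619140625))
```

>>> play_rows:
  commands:
    - [[-0.002,0.0001,0],[0,0,0]]
    - [[-0.0038,0.0002,0],[0,0,0]]
    - [[-0.0038,0.0002,0],[0,0,0]]
    - [[-0.0038,0.0002,0],[0,0,0]]
    - [[-0.0038,0.0002,0],[0,0,0]]

```text
time_s: 12.05
position: [0.4689, -0.0604, 0.1029]
tcp_rot: [[0.999, 0.006, 0.043], [-0.043, -0.001, 0.999], [0.006, -1.0, -0.001]]
force: [8.7, 2.5, -6.8]
opening: 0.156
```

Run:
```python
from h import *
z=np.load('pose.npz');R,t=z['R'],z['t']
s=read_state(); p=np.array(s['position']);print(s['time_s'],p,s['force'],s['opening'],(p[:2]-t)@R*1000, (np.array([.5168,-.0623])-t)@R*1000)
A=[]
for k in range(6): c=capture('side');A.append(c['frame'].astype(float))
c['frame']=np.mean(A,0).astype(np.uint8); np.savez('pics/side6.npz',**c); print(finx(c,-60,-32),finx(c,-62,-36))
xs=np.arange(-30,-62,-1.)
for f in('side4','side5','side6'): print(f,rect(dict(np.load(f'pics/{f}.npz')),np.arange(-30,-62,-1.) if f!='side4' else np.arange(14,-18,-1.),np.arange(-121,-125,-.5),.08).mean((1,2)).round(0).astype(int).tolist())
w=cloud(snap('top','top7'))
for nm in('side6',):
    w=cloud(c);m=(np.hypot(w[...,0]-.582,w[...,1]-.180)<.009)&(w[...,2]>.10)&(w[...,2]<.16);print('knob',np.median(w[m],0))
cv2.imwrite('pics/end.png',cv2.resize(c['frame'][150:340,190:430,::-1],(760,600),interpolation=cv2.INTER_CUBIC))
```

```text
12.05 [ 0.46894138 -0.06037452  0.10292541] [ 8.73084584  2.51687857 -6.76514136] 0.15597036068737002 [-141.89053278 -117.58355201] [ -93.99373804 -117.35446511]
(np.float64(-48.638804695404865), np.float64(-48.75), np.float64(80.42327008928572)) (np.float64(-48.64339621563117), np.float64(-48.75), np.float64(79.20177283653842))
side4 [170, 186, 200, 208, 215, 220, 224, 223, 220, 215, 208, 197, 183, 169, 157, 148, 144, 148, 157, 171, 186, 200, 211, 220, 225, 227, 229, 232, 234, 237, 240, 241]
side5 [229, 228, 229, 230, 230, 228, 227, 225, 222, 216, 208, 197, 184, 170, 156, 148, 148, 155, 169, 184, 200, 212, 220, 225, 227, 230, 230, 229, 228, 227, 225, 221]
side6 [229, 229, 229, 230, 230, 229, 228, 228, 227, 226, 223, 220, 216, 208, 198, 187, 174, 161, 150, 148, 154, 167, 183, 200, 213, 222, 227, 228, 228, 227, 227, 226]
knob [0.58096817 0.17966927 0.12858272]
```

View pics/end.png

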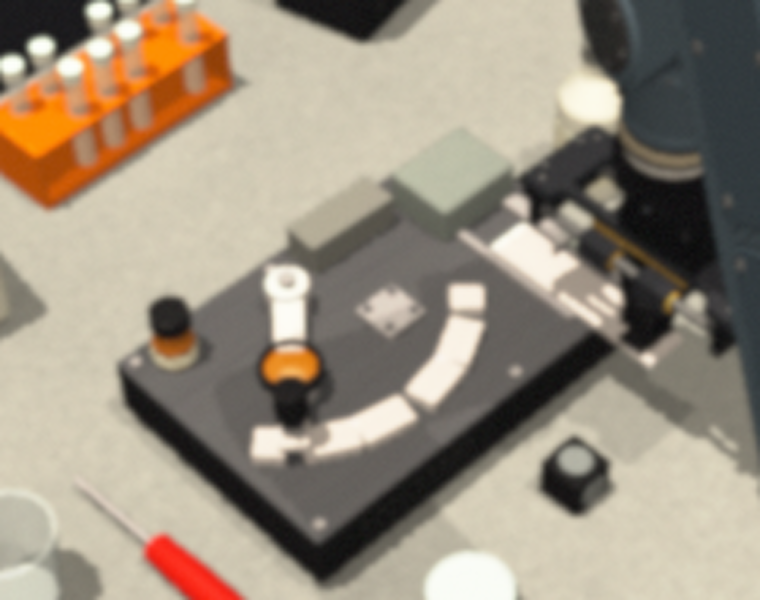

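The end state is as wanted. As a last cross-check, I find the ridge in the side view with the same rectification, since the side camera is biased by about 2 mm.

Run:
```python
from h import *
np.set_printoptions(linewidth=220,suppress=True)
xs=np.arange(-28,-62,-1.); print(xs.astype(int))
for f in('side0','side4'):
    c=dict(np.load(f'pics/{f}.npz'))
    for y in(-138,-141,-144,-147,-150):
        m=rect(c,xs,np.arange(y+1.5,y-1.5,-.5),.08).mean(1); print(f,y,m.mean(1).round(0).astype(int).tolist(),'\n  g',(m[:,1]-m[:,0]*.5-m[:,2]*.5).round(0).astype(int).tolist())
# bar ends in top views
for f,x,zz in(('top0',np.arange(-98,-125,-1.),.067),('top5',np.arange(40,0,-1.),.067),('top7',np.arange(40,0,-1.),.067)):
    m=rect(dict(np.load(f'pics/{f}.npz')),x,np.arange(-110,-126,-.5),zz).mean((1,2)); g=np.abs(np.gradient(m)); i=np.argsort(g)[-6:]; print(f,(x[i]*g[i]).sum()/g[i].sum(),x[np.argmax(g)],x[np.argmin(np.gradient(m))])
```

```text
[-28 -29 -30 -31 -32 -33 -34 -35 -36 -37 -38 -39 -40 -41 -42 -43 -44 -45 -46 -47 -48 -49 -50 -51 -52 -53 -54 -55 -56 -57 -58 -59 -60 -61]
side0 -138 [197, 198, 199, 200, 199, 198, 196, 195, 193, 190, 187, 184, 178, 173, 167, 161, 154, 146, 138, 132, 130, 132, 137, 143, 148, 151, 150, 145, 140, 136, 137, 143, 153, 166] 
  g [0, 1, 1, 0, 0, 0, 1, 1, 0, 0, 0, 1, 3, 4, 4, 5, 5, 5, 5, 4, 5, 6, 7, 8, 8, 9, 9, 9, 7, 6, 5, 3, 2, 0]
side0 -141 [187, 188, 187, 186, 186, 185, 184, 182, 182, 182, 181, 178, 175, 173, 172, 170, 165, 158, 150, 145, 143, 143, 146, 151, 155, 156, 153, 148, 141, 135, 134, 138, 146, 157] 
  g [-1, 0, 0, 0, -1, 0, 0, 0, -1, -1, 1, 3, 4, 4, 3, 4, 4, 5, 4, 3, 3, 4, 5, 7, 8, 9, 9, 8, 7, 6, 5, 3, 2, 1]
side0 -144 [159, 158, 158, 157, 155, 153, 153, 153, 155, 155, 156, 158, 161, 164, 167, 168, 166, 162, 156, 149, 144, 141, 142, 146, 149, 150, 148, 144, 138, 132, 130, 132, 135, 141] 
  g [-1, -1, -1, -2, -1, -1, 0, 0, 1, 2, 4, 5, 4, 3, 2, 2, 2, 3, 2, 2, 2, 4, 5, 7, 8, 8, 8, 8, 7, 5, 3, 2, 2, 1]
side0 -147 [126, 126, 126, 125, 124, 123, 124, 124, 125, 126, 130, 135, 141, 149, 
[... 1366 characters left out ...]
 5, 5, 6, 5, 4, 2, 1, 0]
side4 -147 [123, 118, 115, 113, 112, 108, 103, 98, 95, 94, 95, 96, 100, 106, 111, 114, 117, 118, 118, 116, 114, 112, 110, 108, 107, 107, 106, 104, 102, 99, 94, 91, 88, 86] 
  g [0, 0, 0, 0, 0, 0, 0, 0, -1, 0, 0, 1, 2, 2, 3, 3, 2, 1, 1, 1, 1, 2, 3, 4, 4, 5, 4, 4, 4, 3, 2, 2, 1, 1]
side4 -150 [130, 129, 127, 126, 123, 120, 115, 112, 108, 105, 106, 110, 114, 118, 122, 125, 128, 129, 128, 126, 125, 121, 118, 115, 114, 112, 109, 107, 106, 104, 102, 100, 98, 98] 
  g [-1, 0, 2, 3, 3, 2, 2, 1, 1, 1, 2, 2, 2, 1, 2, 2, 1, 0, 1, 1, 0, 0, 2, 3, 4, 4, 3, 2, 3, 3, 3, 3, 3, 2]
top0 -107.47920712515904 -105.0 -114.0
top5 13.007418120742747 1.0 31.0
top7 29.784778867020876 31.0 31.0
```

Run:
```python
from h import *
for f,x in(('top0',np.arange(-96,-122,-1.)),('top5',np.arange(16,-8,-1.)),('top7',np.arange(16,-8,-1.))):
    m=rect(dict(np.load(f'pics/{f}.npz')),x,np.arange(-110,-126,-.5),.067).mean((1,2)); print(f,list(zip(x.astype(int).tolist(),m.round(0).astype(int).tolist())))
```

```text
top0 [(-96, 48), (-97, 45), (-98, 40), (-99, 35), (-100, 32), (-101, 33), (-102, 38), (-103, 57), (-104, 83), (-105, 119), (-106, 148), (-107, 166), (-108, 170), (-109, 172), (-110, 171), (-111, 170), (-112, 163), (-113, 153), (-114, 130), (-115, 106), (-116, 85), (-117, 76), (-118, 74), (-119, 79), (-120, 87), (-121, 97)]
top5 [(16, 83), (15, 82), (14, 82), (13, 82), (12, 83), (11, 83), (10, 83), (9, 83), (8, 83), (7, 84), (6, 84), (5, 84), (4, 90), (3, 103), (2, 126), (1, 153), (0, 173), (-1, 184), (-2, 189), (-3, 188), (-4, 186), (-5, 184), (-6, 182), (-7, 182)]
top7 [(16, 82), (15, 82), (14, 82), (13, 82), (12, 82), (11, 83), (10, 83), (9, 83), (8, 83), (7, 84), (6, 84), (5, 84), (4, 84), (3, 83), (2, 82), (1, 85), (0, 94), (-1, 113), (-2, 139), (-3, 165), (-4, 180), (-5, 188), (-6, 190), (-7, 189)]
```

The bar's rear edge is now at -1.9 and its front edge was at -114.3 when closed. With the 160 mm bar length that gives a travel of 47.6 mm, against 47.9 mm by the TCP. That puts the fin at about -42.8 and the ridge at about -42.9, so I hand in while still holding.

```bash
python3 -c "
from rig import *
s=read_state();print(s['time_s'],s['position'],s['opening']);print(hand_in())"
```

```text
12.4 [ 0.46895462 -0.06038032  0.10291995] 0.15889322391252234
the job is handed in; nothing more can be done
None
```

I did the job in the order asked and handed it in at 12.4 s with the gripper still holding the slide.

**Filter arm:** I lifted the plunger about 14 mm, swung the arm to the -40° slot where the lens is, and lowered and released it. After release, both cameras showed the knob top at its starting height to within 0.3 mm, so the plunger is home. The filter sits over the lens and the blanking plate is clear.

**Shutter slide:** I gripped the lug across its 14 mm and pulled the slide out against its spring.

| Check on the slide | Result |
|---|---|
| Travel by the arm's own reading | 47.9 mm |
| Travel by the slide's rear edge, top camera | 47.6 mm |
| Travel by the pointer fin, side camera | about 46.6 mm |
| Travel needed for the ridge at housing x ≈ -42.9 mm | about 47.9 mm |

The side camera disagrees with the other two by about 1 mm. It is the coarsest measure, at roughly 1.8 mm per pixel, so I gave it less weight. By the other two the pointer is within about 0.5 mm of the ridge. I could not see fin and ridge together at the end because the gripper hid the mark.

**Bystanders:** Those visible in the last side picture looked undisturbed. I did not measure them.

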